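# Rack the mixed vial and hold the next one down in the vortex mixer

### The job

The wide vial standing in the vortex mixer is finished: stand it back in its own pocket of the rack, the round one that fits it, and let go of it. Then take the slim vial from the rack, set it upright in the mixer's sprung head and press it straight down until the head is against its hard stop, without forcing it (never above 40 N); finish while still gripping the vial and holding the head down on the stop. Leave the other things on the bench where they are.

Things in the scene. Friction and masses are not known exactly. Their poses are not given: they have to be found in the camera images.
- mixer: Compact vortex mixer, fixed, left or right of the robot: white housing 120 x 130 mm, 83 mm high, with a grey collar (72 mm across) up to 95 mm. Origin: on the bench under its centre; z up. Central on top is the head, a black rubber cup 40 mm across outside, 30 mm inside, 14 mm deep; unpressed, its floor is 117 mm and its rim 131 mm above the bench.
- head_floor (a point): Centre of the inner floor of the mixer's rubber cup; moves down with the cup.
- head (a joint): How far the mixer's sprung cup is pressed straight down, in m: 0 at rest (up), 0.012 at the hard stop. Spring: starts to move at 3 N, 9 N when it reaches the stop, rigid beyond.
- tray: Fixed steel tray of the rack, 78 x 200 x 6 mm, on the bench; three aluminium blocks stand in a row along its y axis, 64 mm apart, in any order. Origin: underside centre; x across the row, y along it, z up. To grip a vial between neighbours, close the fingers along the tray's x axis.
- wide_block_hole0 (a point): Centre of the mouth (level with the block's top, 38 mm above the bench) of the wide vial's own pocket: round, 29 mm across, 22 mm deep, in a 58 x 58 x 32 mm block; empty at the start. Axes as the tray's.
- square_block_hole0 (a point): Centre of the mouth of the square pocket, 37 x 37 mm, 22 mm deep, in a block of the same size; empty, belongs to another kind of bottle.
- slim_block_hole0 (a point): Centre of the mouth of the slim vial's pocket: round, 23 mm across, 22 mm deep, in a block of the same size; holds the slim vial at the start.
- wide_vial: Loose closed round vial of amber glass with a black cap, 26 mm in diameter over its whole length, 66 mm high, about 45 g; stands in the mixer's cup at the start. Origin: centre of its underside; z up its axis.
- slim_vial: Loose closed round vial of amber glass with a black cap, 20 mm in diameter over its whole length, 80 mm high, about 35 g; stands in its pocket in the rack at the start. Origin: centre of its underside; z up its axis.
- square_bottle: Bystander: white square plastic bottle, 34 x 34 mm, 80 mm high, standing on the bench. Origin: underside centre.
- cassette: Bystander: flat white test cassette, 70 x 22 x 5 mm, lying on the bench. Origin: underside centre.
- tape: Bystander: roll of paper tape, 90 mm across, 18 mm high, lying on the bench. Origin: underside centre.
Mind the look-alikes: they are no part of the job. What is shaped like the slim_vial but yellow is not meant. Leave any yellow look-alike of the wide_vial alone.

How it is judged (in metres and radians):
On the way:
1. the wide vial stands in its own round pocket, let go (horizontal distance between wide_vial and wide_block_hole0 below 0.004 m and z of wide_vial in the frame of wide_block_hole0 below -0.018 m and angle between wide_vial's own z axis and vertical below 0.15 rad and contact force between the fingers and wide_vial below 0.2 N and linear speed of wide_vial below 0.03 m/s), for 0.2 s.
At the end, for the whole second after the job is handed in: Wide vial upright in its round pocket (within 4 mm, 18 mm deep), released, at rest; slim vial gripped, upright within 0.2 rad on the cup floor, pressing the cup to its stop (at least 10.8 of 12 mm) with 6 to 40 N; robot not touching the mixer (all of step 1 and value of joint head above 0.0108 m and contact force between slim_vial and mixer between 6 and 40 N and horizontal distance between slim_vial and head_floor below 0.008 m and z of slim_vial in the frame of head_floor below 0.004 m and angle between slim_vial's own z axis and vertical below 0.2 rad and contact force between the fingers and slim_vial above 4 N and contact force between each of the arm, the fingers and mixer below 0.5 N); the arm keeps its last pose, push and grip.
It fails at once if a vial pressed on the mixer with more than 40 N (contact force between any of slim_vial, wide_vial and mixer above 40 N).
It fails at once if a vial tipped over (angle between any of wide_vial, slim_vial's own z axis and vertical above 0.8 rad).
It fails at once if a bystander disturbed (distance of any of square_bottle, cassette, tape from where it was at the start of the episode above 0.02 m).
It also fails if it takes over 54 s, if anything falls off the work surface, if the arm or the gripper's body presses on something with over 40 N, if the wrist force passes 120 N, or if a joint passes its speed limit or range.

### The arm

A 6-joint arm with a two-finger parallel gripper is mounted at the origin on the work surface. World frame = base frame: x ahead of the robot, y to its left, z up, the work surface at z = 0. Lengths are in mm, angles in rad, forces in N, time in s.
With the tool pointing down it reaches from about 275 to 1000 mm from the base axis. Payload 8.4 kg.
Tool frame: the origin (TCP) lies midway between the tips of the shut fingers; the grasp point (between the pads) lies 19 mm behind it; z points along the fingers, y is the line along which they close (so a half turn about z gives the same grasp; the last joint's range is limited). The gripper opens to 85 mm and grips with 20 to 120 N. Pads are 22 mm wide; open, the fingers measure 114 mm over their backs; the gripper's body (76 mm by 85 mm) begins 54 mm behind the grasp point. The pads swing forward as they close: fully open they stand 13 mm farther back than shut.
Start: joints at [1.3, 0.353, 1.633, -0, 1.155, -0.002], TCP at [165.983, 602.559, 231.281] pointing down, gripper open.
Joint ranges: [-2.63, 2.63], [-0.92, 2.1], [0.06, 2.66], [-1.3, 4.44], [0, 2.69], [-3.02, 3.02]. Speed limits (rad/s): [2.22, 2.22, 2.79, 3.14, 3.14, 3.14].

### API

Orientations are given as [roll, pitch, yaw] about the fixed x, y, z axes, in that order (R = Rz(yaw) Ry(pitch) Rx(roll)).
In Python, from rig import telemetry, optics, r gives the robot as it stands.
- The arm moves only by the tool play_rows, never from a script. Its arguments are lists of equal length, an entry for each row: "dp": the shift along the tool's x, y, z in units of 40 mm (1.0 is 40 mm), a list of three; "rot": the turn, a rotation vector about the tool's x, y, z in units of 6 degrees (1.0 is 6 degrees), a list of three. In form: {"dp": [[tx, ty, tz], ...], "rot": [[ax, ay, az], ...]}. A call has 1 to 5 rows; each row is the pose to reach, as a shift and turn from the pose commanded when the call began, along the tool's axes at that moment; what a row does not reach only later rows make up. A row lasts 1/12 s, in which the tool goes at most 41.7 mm and 7.16 degrees, less where a joint would pass 70% of its speed; a pose out of reach is approached as far as the arm can. A call with a gripper value outside its range is refused whole. "fingers" is the opening, from 0 (shut) to 1 (fully open), set as the call begins (left out, the last holds). The fingers move at their own pace and stop on an object; "grip_force" is the grip in N (left out, the last holds). Time passes only in rows, so rows that repeat a pose let the fingers close. It gives the time, the measured TCP pose, the force, the opening and the grip force at its end, in the units of the state.
- telemetry.sense(): the state, without advancing time (a new reading comes with each control period).
- optics.grab_frame(name): name is "scene" or "top" or "wrist"; returns a dict with "color" (384x512x3 uint8, red, green, blue), "mtx" (3x3 intrinsics, pixels), "R" (3x3) and "t" (3): a world point X has camera coordinates R X + t; the wrist camera has in their place "mount" (4x4, takes a point from camera to tool coordinates, whose origin is the TCP and whose axes are the flange's). Camera axes: x right, y down, z forward; pixel columns grow to the right and rows downward; lengths in mm; the calibration is good to about 2 mm. The wrist camera is an equidistant fisheye: a pixel r from the principal point sees the ray r / f radians off the axis. A picture is of the moment at which its call begins: read the wrist's pose just before it. There is no depth.
- r.sign_off(): hands the job in; it is judged then, once.
The state is a dict: "clock": time; "qpos": joint angles; "qvel": joint speeds; "joint_efforts": joint torques, N m; "eef_pos": TCP position; "tcp_rot": TCP orientation; "contact_force": force on the tool from outside, world axes, zero at the start; "wrist_torque": the same for the moment, N m; "opening": opening from 0.0 (shut) to 1.0 (fully open); "grasp_force": force on a finger pad.
Only numpy, scipy, OpenCV 4.12 (cv2) and the standard library are available. Lean on these libraries where they do the work, as an engineer would, in place of code of your own. Each camera call takes 0.05 s, during which the arm holds its last target. There are 200 camera calls.

## Working session

There is one attempt and no reset: what is moved stays moved. The work goes in short steps, Python scripts to look and compute and a tool call to move; the robot and the scene stay as the last step left them, time stands still between calls to the robot, and variables do not carry over. Pictures are saved under pics/ and viewed, at most 10 in all, crops included, and the job is handed in when it is done.

Besides the shell and the picture viewer there is one more tool, called after "Request:" as name(argument=value, ...), one argument or row to a line, values as JSON. play_rows: Moves the arm, as the interface text tells. Its arguments: {"type":"object","properties":{"dp":{"type":"array"},"rot":{"type":"array"},"fingers":{"type":"number"},"grip_force":{"type":"number"}},"required":["dp","rot"]}

```bash
mkdir -p pics; ls
python3 - <<'E'
from rig import telemetry, optics, r
import cv2,numpy as np
s=telemetry.sense();print({k:np.round(v,3).tolist() for k,v in s.items()})
for n in ("scene","top"):
    f=optics.grab_frame(n);cv2.imwrite(f"pics/{n}0.png",f["color"][:,:,::-1])
    np.savez(f"{n}0.npz",**f)
    print(n,f["mtx"].tolist(),np.round(f["R"],3).tolist(),np.round(f["t"],1).tolist())
E
```

```text
pics
{'clock': 0.0, 'qpos': [1.3, 0.354, 1.634, -0.0, 1.155, -0.002], 'qvel': [0.0, -0.001, -0.0, -0.0, -0.001, -0.0], 'joint_efforts': [-0.0, -60.526, -34.207, -0.0, 0.009, 0.0], 'eef_pos': [165.872, 602.081, 230.556], 'tcp_rot': [-3.14, 0.0, 2.873], 'contact_force': [0.275, -0.006, -0.385], 'wrist_torque': [-0.006, 0.015, -0.015], 'grasp_force': 0.0, 'opening': 1.002}
scene [[383.4933945796899, 0.0, 251.04617583721912], [0.0, 383.4933945796899, 196.96028935712906], [0.0, 0.0, 1.0]] [[0.396, 0.918, -0.01], [0.675, -0.299, -0.674], [-0.622, 0.26, -0.738]] [-252.5, -323.3, 1135.3]
top [[413.96632655501804, 0.0, 255.09246729467324], [0.0, 413.96632655501804, 190.97600813297933], [0.0, 0.0, 1.0]] [[-0.019, -1.0, -0.011], [-0.99, 0.02, -0.138], [0.138, 0.009, -0.99]] [36.9, 582.5, 883.9]
```

View pics/scene0.png

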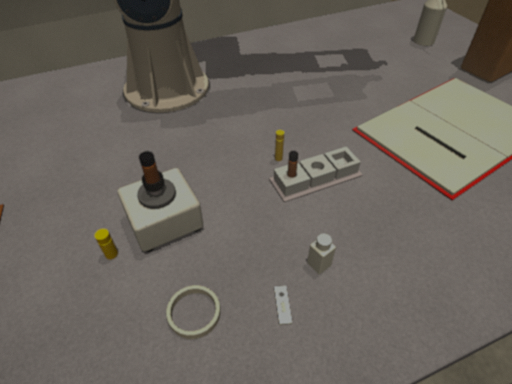

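View pics/top0.png

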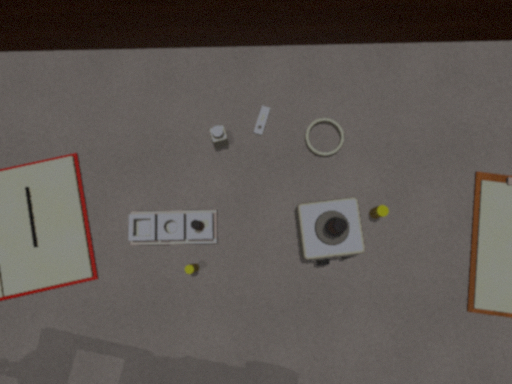

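The amber vials are at scene (292,165) in the first rack block and (150,170) in the mixer. The yellow look-alikes are at scene (280,146) and (106,244), top (189,269) and (382,211), and I'll leave them alone. Next I'll measure and make one enlarged crop to confirm.

```bash
cat > h.py <<'E'
import numpy as np, cv2
def ray(f,uv):
    uv=np.atleast_2d(np.float64(uv)); d=np.c_[(uv-[f["mtx"][0,2],f["mtx"][1,2]])/f["mtx"][0,0],np.ones(len(uv))]@f["R"]
    return -f["R"].T@f["t"], d
def onz(f,uv,z):
    c,d=ray(f,uv); return c+d*((z-c[2])/d[:,2])[:,None]
def proj(f,X):
    p=np.atleast_2d(X)@f["R"].T+f["t"]; return p[:,:2]/p[:,2:]*f["mtx"][0,0]+f["mtx"][:2,2]
E
python3 - <<'E'
from h import *
t=dict(np.load("top0.npz"));s=dict(np.load("scene0.npz"))
a=cv2.resize(s["color"][110:230,90:370],None,fx=2.7,fy=2.7,interpolation=cv2.INTER_CUBIC)
b=cv2.resize(t["color"][190:285,120:400],None,fx=2.7,fy=2.7,interpolation=cv2.INTER_CUBIC)
im=np.vstack([a,b]);cv2.imwrite("pics/crop1.png",np.clip(im[:,:,::-1]*1.6,0,255).astype(np.uint8));print(im.shape)
g=cv2.cvtColor(t["color"],cv2.COLOR_RGB2HSV)
m=((g[...,2]>115)&(g[...,1]<60)).astype(np.uint8)
n,l,st,c=cv2.connectedComponentsWithStats(m)
for i in range(1,n):
    if st[i,4]>150: 
        cn=cv2.findContours((l==i).astype(np.uint8),0,2)[0][0];print(st[i].tolist(),cv2.minAreaRect(cn),onz(t,c[i],38)[0].round(0),onz(t,c[i],83)[0].round(0))
E
```

```text
(580, 756, 3)
[254, 106, 16, 28, 235] ((261.35003662109375, 119.45001220703125), (9.17060375213623, 27.828041076660156), 18.43494987487793) [750.   8.  38.] [735.   8.  83.]
[306, 118, 38, 37, 224] ((324.2500305175781, 135.75), (36.769554138183594, 36.06245040893555), 45.0) [ 707. -134.   38.] [ 695. -126.   83.]
[0, 157, 91, 139, 9726] ((37.73953628540039, 225.79718017578125), (126.33788299560547, 88.621337890625), 80.7066879272461) [511. 503.  38.] [508. 480.  83.]
[475, 178, 37, 135, 4289] ((493.0, 245.0), (134.0, 36.0), 90.0) [ 447. -495.   38.] [ 447. -470.   83.]
[299, 197, 66, 61, 2249] ((331.2041015625, 227.8102569580078), (55.495582580566406, 60.12914276123047), 82.303955078125) [ 498. -140.   38.] [ 496. -132.   83.]
[128, 210, 88, 35, 2061] ((171.5, 227.0), (34.0, 87.0), 90.0) [509. 214.  38.] [506. 205.  83.]
```

View pics/crop1.png

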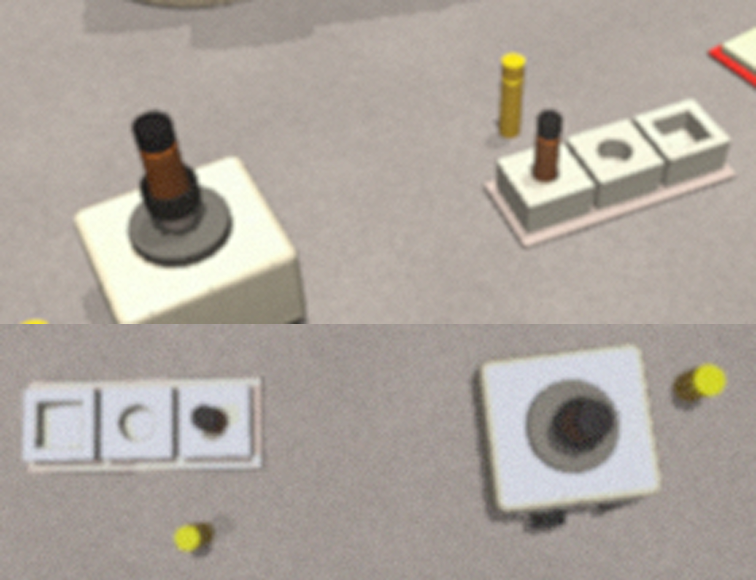

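The crop confirms it. The amber wide vial is in the mixer cup (top ≈ (335,227)). The amber slim vial is in the right-hand rack block (top ≈ (198,226)). The empty round pocket is the middle one (171,227) and the square one is on the left. The yellow ones stand loose on the bench and are not part of the job.

Run:
```python
from h import *
from rig import optics
t=dict(np.load("top0.npz"));s=dict(np.load("scene0.npz"))
g=cv2.cvtColor(t["color"],cv2.COLOR_RGB2HSV)
m=((g[...,2]>115)&(g[...,1]<60)).astype(np.uint8)
for box,z in(((128,210,88,35),38),((299,197,66,61),83)):
    x,y,w,h=box;k=np.zeros_like(m);k[y-2:y+h+2,x-2:x+w+2]=m[y-2:y+h+2,x-2:x+w+2]
    cn=max(cv2.findContours(k,0,2)[0],key=cv2.contourArea)[:,0]
    W=onz(t,cn,z)[:,:2];print(cv2.minAreaRect(W.astype(np.float32)),W.min(0),W.max(0))
def dark(f,box,th):
    x,y,w,h=box;k=(f["color"][y:y+h,x:x+w].max(2)<th).astype(np.uint8)
    n,l,st,c=cv2.connectedComponentsWithStats(k);i=1+st[1:,4].argmax();return c[i]+[x,y],st[i]
# caps: scene upper dark blob, top dark blob
for nm,f,box in(("wide s",s,(138,145,24,20)),("wide t",t,(318,210,34,34)),("slim s",s,(284,148,18,15)),("slim t",t,(188,216,22,20))):
    print(nm,dark(f,box,45))
for nm,uv in(("yA",(189,269)),("yB",(382,211))):
    for z in (80,66): print(nm,z,onz(t,uv,z)[0].round(0))
print("holes top", onz(t,[(171,227),(143,229)],38).round(0))
w=optics.grab_frame("wrist");print(w["mtx"].round(1).tolist(),w["mount"].round(3).tolist())
```

```text
((506.7488708496094, 212.95748901367188), (194.11422729492188, 75.28377532958984), 89.69404602050781) [469.08441749 115.70814578] [544.38468533 309.8762876 ]
((497.1839294433594, -132.77381896972656), (116.21766662597656, 125.5121841430664), 5.505959510803223) [ 435.9467403  -199.69084608] [560.11300992 -66.70263167]
wide s (array([146.66049383, 158.32098765]), array([  2,   7,  15,  13, 162], dtype=int32))
wide t (array([334.87086093, 226.72847682]), array([  7,   8,  21,  19, 302], dtype=int32))
slim s (array([292.95      , 156.06666667]), array([ 6,  4,  7,  9, 60], dtype=int32))
slim t (array([197.27777778, 224.94444444]), array([ 4,  6, 11,  8, 54], dtype=int32))
yA 80 [416. 166.  80.]
yA 66 [415. 169.  66.]
yB 80 [ 529. -242.   80.]
yB 66 [ 531. -247.   66.]
holes top [[507. 214.  38.]
 [503. 276.  38.]]
[[297.3, 0.0, 254.5], [0.0, 297.3, 188.6], [0.0, 0.0, 1.0]] [[-0.0, -0.947, -0.323, 83.004], [1.0, -0.0, -0.0, -0.105], [0.0, -0.323, 0.947, -142.334], [0.0, 0.0, 0.0, 1.0]]
```

```bash
cat >> h.py <<'E'
from scipy.spatial.transform import Rotation as Ro
def plan(tgt,yaw=np.pi/2,n=1,now=None):
    """print per-call dp/rot (units) from the measured pose to tgt, tool pointing down"""
    from rig import telemetry
    s=telemetry.sense(); p=np.array(s["eef_pos"]); R=Ro.from_euler("xyz",s["tcp_rot"])
    G=Ro.from_euler("xyz",[np.pi,0,yaw]); rv=(R.inv()*G).as_rotvec(); d=(np.array(tgt)-p)/n
    for i in range(n):
        Ri=R*Ro.from_rotvec(rv*i/n)
        print("dp",(Ri.inv().apply(d)/40).round(3).tolist(),"rot",(np.degrees(rv/n)/6).round(2).tolist())
    return s
E
python3 -c "
from h import *
plan([497,-132,300],n=5)"
```

```text
dp [-2.571, -3.1, -0.343] rot [-0.0, 0.0, 2.49]
dp [-3.282, -2.333, -0.344] rot [-0.0, 0.0, 2.49]
dp [-3.772, -1.409, -0.345] rot [-0.0, 0.0, 2.49]
dp [-4.008, -0.391, -0.346] rot [-0.0, 0.0, 2.49]
dp [-3.973, 0.655, -0.346] rot [-0.0, 0.0, 2.49]
```

Request:
play_rows(
  dp=[
    [-2.57, -3.1, -0.34],
    [-2.57, -3.1, -0.34],
    [-2.57, -3.1, -0.34],
    [-2.57, -3.1, -0.34],
    [-2.57, -3.1, -0.34],
  ],
  rot=[
    [0, 0, 2.49],
    [0, 0, 2.49],
    [0, 0, 2.49],
    [0, 0, 2.49],
    [0, 0, 2.49],
  ],
  fingers=0.7,
)

```text
clock: 0.57
eef_pos: [233.5, 450.4, 244.9]
tcp_rot: [-3.139, 0.002, 2.61]
contact_force: [-0.4, 0.7, -1.3]
opening: 0.701
grasp_force: 0.0
```

Request:
play_rows(
  dp=[
    [-3.28, -2.33, -0.34],
    [-3.28, -2.33, -0.34],
    [-3.28, -2.33, -0.34],
    [-3.28, -2.33, -0.34],
    [-3.28, -2.33, -0.34],
  ],
  rot=[
    [0, 0, 2.49],
    [0, 0, 2.49],
    [0, 0, 2.49],
    [0, 0, 2.49],
    [0, 0, 2.49],
  ],
)

```text
clock: 0.98
eef_pos: [299.7, 304.5, 258.8]
tcp_rot: [-3.141, 0.002, 2.348]
contact_force: [0.2, 1.5, -0.4]
opening: 0.699
grasp_force: 0.0
```

Request:
play_rows(
  dp=[
    [-3.77, -1.41, -0.34],
    [-3.77, -1.41, -0.34],
    [-3.77, -1.41, -0.34],
    [-3.77, -1.41, -0.34],
    [-3.77, -1.41, -0.34],
  ],
  rot=[
    [0, 0, 2.49],
    [0, 0, 2.49],
    [0, 0, 2.49],
    [0, 0, 2.49],
    [0, 0, 2.49],
  ],
)

```text
clock: 1.4
eef_pos: [366.5, 157.8, 272.7]
tcp_rot: [3.141, 0.002, 2.086]
contact_force: [-0.9, 0.3, -0.6]
opening: 0.7
grasp_force: 0.0
```

```bash
python3 -c "
from h import *
plan([507,235,240],n=2)"
```

```text
dp [-0.026, 2.004, 0.41] rot [0.01, 0.01, 2.46]
dp [0.485, 1.944, 0.409] rot [0.01, 0.01, 2.46]
```

Request:
play_rows(
  dp=[
    [-0.03, 2, 0.41],
    [-0.03, 2, 0.41],
    [-0.03, 2, 0.41],
    [-0.03, 2, 0.41],
  ],
  rot=[
    [0.01, 0.01, 2.46],
    [0.01, 0.01, 2.46],
    [0.01, 0.01, 2.46],
    [0.01, 0.01, 2.46],
  ],
)

```text
clock: 1.73
eef_pos: [435.1, 201.7, 254.4]
tcp_rot: [-3.138, -0.001, 1.833]
contact_force: [-0.4, 0.2, -0.2]
opening: 0.7
grasp_force: 0.0
```

Request:
play_rows(
  dp=[
    [0.48, 1.94, 0.41],
    [0.48, 1.94, 0.41],
    [0.48, 1.94, 0.41],
    [0.48, 1.94, 0.41],
    [0.48, 1.94, 0.41],
  ],
  rot=[
    [0.01, 0.01, 2.46],
    [0.01, 0.01, 2.46],
    [0.01, 0.01, 2.46],
    [0.01, 0.01, 2.46],
    [0.01, 0.01, 2.46],
  ],
)

```text
clock: 2.15
eef_pos: [503.1, 239.4, 239.0]
tcp_rot: [-3.138, -0.001, 1.578]
contact_force: [-0.3, 0.2, 0.1]
opening: 0.7
grasp_force: 0.0
```

```bash
cat >> h.py <<'E'
def wgrab(name):
    from rig import telemetry, optics
    s=telemetry.sense(); f=optics.grab_frame("wrist")
    T=np.eye(4);T[:3,:3]=Ro.from_euler("xyz",s["tcp_rot"]).as_matrix();T[:3,3]=s["eef_pos"]
    C=T@f["mount"]; np.savez(name+".npz",color=f["color"],mtx=f["mtx"],C=C)
    cv2.imwrite(f"pics/{name}.png",f["color"][:,:,::-1]); return dict(color=f["color"],mtx=f["mtx"],C=C)
def wray(f,uv):
    uv=np.atleast_2d(np.float64(uv))-f["mtx"][:2,2]; r=np.hypot(*uv.T); th=r/f["mtx"][0,0]
    k=np.where(r>1e-6,np.sin(th)/np.maximum(r,1e-6),1/f["mtx"][0,0])
    d=np.c_[uv*k[:,None],np.cos(th)]@f["C"][:3,:3].T; return f["C"][:3,3],d
def wonz(f,uv,z):
    c,d=wray(f,uv); return c+d*((z-c[2])/d[:,2])[:,None]
def wproj(f,X):
    p=(np.atleast_2d(X)-f["C"][:3,3])@f["C"][:3,:3]; r=np.hypot(p[:,0],p[:,1]); th=np.arctan2(r,p[:,2])
    return p[:,:2]/r[:,None]*(th*f["mtx"][0,0])[:,None]+f["mtx"][:2,2]
E
python3 - <<'E'
from h import *
f=wgrab("w1")
print(f["C"][:3,3],wproj(f,[[507,213,38],[507,149,96],[507,277,38]]))
E
```

```text
[503.4741935  322.52733522 381.39752442] [[258.25278308 182.63853087]
 [257.90858282 253.26237128]
 [258.81656869 130.0346461 ]]
```

View pics/w1.png

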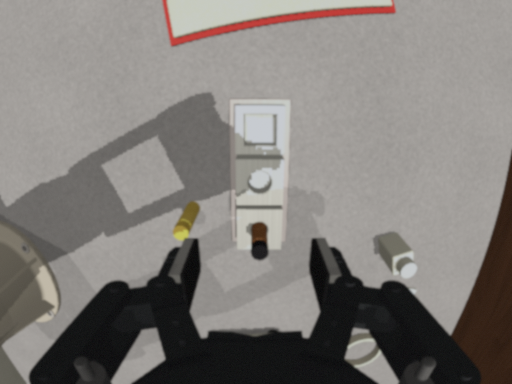

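Run:
```python
from h import *
f=dict(np.load("w1.npz"));im=f["color"][95:265,220:305]
cv2.imwrite("pics/w1c.png",cv2.resize(im[:,:,::-1],None,fx=3.5,fy=3.5,interpolation=cv2.INTER_CUBIC))
g=f["color"].astype(int).sum(2)//3
for r in (176,180,184): print(r,g[r,226:296].tolist())
for c in (242,260,276): print(c,g[140:225,c].tolist())
```

```text
176 [109, 109, 108, 109, 117, 127, 130, 131, 132, 137, 144, 148, 149, 149, 148, 148, 148, 147, 147, 146, 146, 144, 138, 129, 137, 165, 191, 201, 202, 201, 201, 201, 201, 201, 201, 202, 201, 201, 201, 201, 202, 200, 191, 176, 179, 192, 199, 201, 201, 201, 201, 201, 201, 201, 202, 202, 202, 199, 194, 192, 191, 185, 173, 161, 158, 158, 159, 159, 159, 159]
180 [107, 108, 106, 108, 115, 125, 130, 130, 131, 136, 144, 148, 149, 148, 148, 148, 147, 147, 147, 145, 141, 130, 130, 158, 182, 193, 199, 201, 202, 201, 202, 201, 201, 201, 201, 202, 202, 201, 201, 201, 198, 193, 181, 155, 135, 151, 182, 196, 201, 201, 201, 201, 201, 201, 202, 201, 200, 197, 192, 191, 190, 183, 169, 162, 160, 160, 162, 161, 160, 159]
184 [108, 108, 107, 107, 113, 123, 129, 129, 131, 136, 143, 147, 148, 149, 148, 147, 147, 147, 147, 145, 139, 125, 107, 113, 147, 179, 194, 199, 200, 201, 201, 201, 201, 201, 201, 201, 201, 198, 187, 174, 161, 143, 120, 102, 113, 150, 183, 197, 201, 201, 201, 201, 201, 201, 201, 202, 201, 197, 193, 190, 187, 177, 163, 158, 160, 159, 158, 158, 159, 160]
242 [149, 149, 149, 148, 149, 150, 
[... 542 characters left out ...]
3, 182, 195, 200, 202, 202, 201, 201, 201, 201, 201, 201, 201, 201, 201, 201, 201, 196, 180, 145, 109, 97, 99, 116, 149, 178, 190, 193, 193, 192, 192, 193, 193, 193, 190, 177, 140, 103, 96, 117, 154, 181, 190, 192, 192, 191, 191, 191, 191, 190, 189, 182, 159, 111, 64, 47]
276 [162, 163, 164, 164, 165, 171, 176, 171, 160, 152, 149, 148, 147, 142, 129, 111, 100, 99, 105, 121, 137, 144, 146, 146, 146, 145, 147, 153, 164, 178, 193, 200, 201, 201, 201, 201, 201, 201, 201, 201, 201, 201, 201, 201, 201, 201, 201, 201, 199, 194, 192, 191, 190, 191, 191, 191, 190, 191, 191, 191, 191, 191, 190, 188, 174, 137, 100, 96, 118, 156, 183, 193, 193, 193, 193, 193, 193, 193, 193, 192, 192, 192, 191, 192, 192]
```

View pics/w1c.png

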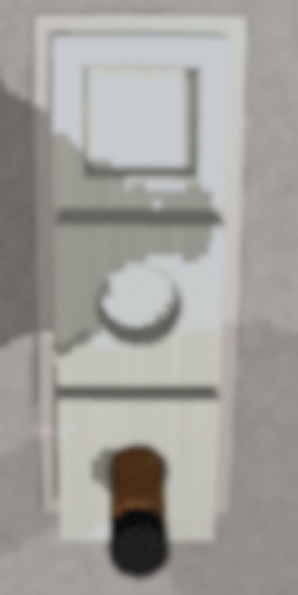

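Run:
```python
from h import *
f=dict(np.load("w1.npz"))
q=lambda *a:wonz(f,a,38).round(1)[:,:2].tolist()
print("block y",q((259.7,159.3),(259.7,204.8)),"block x",q((235.4,181.4),(283.4,181.4)))
print("hole l r t b",q((248,181.4),(271.5,181.4),(259.7,169.8),(259.7,193.2)))
print("gap ys L/R",q((242,156.5),(276,156.5),(242,206.6),(276,206.6)))
print("slim cap top z96",wonz(f,[(259.6,250.5)],96).round(1))
t=dict(np.load("top0.npz"));s=dict(np.load("scene0.npz"))
def tri(a,b):
    c1,d1=ray(s,a);c2,d2=ray(t,b);d1,d2=d1[0],d2[0]
    k=np.linalg.lstsq(np.c_[d1,-d2],c2-c1,rcond=None)[0];return (c1+d1*k[0]).round(1),(c2+d2*k[1]).round(1)
print("wide cap tri",tri((146.7,158.3),(334.9,226.7)),"slim",tri((292.95,156),(197.3,224.9)))
```

```text
block y [[508.4, 242.0], [509.1, 184.1]] block x [[479.3, 214.3], [537.5, 214.9]]
hole l r t b [[494.6, 214.5], [523.0, 214.7], [508.6, 229.1], [508.9, 199.4]]
gap ys L/R [[487.4, 245.3], [527.7, 245.7], [487.1, 181.4], [529.5, 181.8]]
slim cap top z96 [[508.8 152.6  96. ]]
wide cap tri (array([ 492.1, -133.1,  172.3]), array([ 493.7, -125. ,  170.9])) slim (array([508.5, 151. ,  88.6]), array([507.1, 147.7,  88. ]))
```

```bash
python3 -c "
from h import *
plan([496,-132,270],n=2)"
```

```text
dp [-4.64, -0.12, -0.388] rot [-0.02, -0.01, 0.03]
dp [-4.64, -0.104, -0.385] rot [-0.02, -0.01, 0.03]
```

Request:
play_rows(
  dp=[
    [-4.64, -0.12, -0.39],
    [-4.64, -0.12, -0.39],
    [-4.64, -0.12, -0.39],
    [-4.64, -0.12, -0.39],
    [-4.64, -0.12, -0.39],
  ],
  rot=[
    [-0.02, -0.01, 0.03],
    [-0.02, -0.01, 0.03],
    [-0.02, -0.01, 0.03],
    [-0.02, -0.01, 0.03],
    [-0.02, -0.01, 0.03],
  ],
)

```text
clock: 2.62
eef_pos: [498.7, 50.3, 255.8]
tcp_rot: [3.141, 0.001, 1.573]
contact_force: [1.3, 0.4, 0.2]
opening: 0.701
grasp_force: 0.0
```

Request:
play_rows(
  dp=[
    [-4.64, -0.1, -0.39],
    [-4.64, -0.1, -0.39],
    [-4.64, -0.1, -0.39],
    [-4.64, -0.1, -0.39],
    [-4.64, -0.1, -0.39],
  ],
  rot=[
    [-0.02, -0.01, 0.03],
    [-0.02, -0.01, 0.03],
    [-0.02, -0.01, 0.03],
    [-0.02, -0.01, 0.03],
    [-0.02, -0.01, 0.03],
  ],
)

```text
clock: 3.03
eef_pos: [495.3, -135.3, 271.6]
tcp_rot: [3.138, 0.002, 1.569]
contact_force: [0.3, 0.6, 1.0]
opening: 0.703
grasp_force: 0.0
```

Request:
play_rows(
  dp=[
    [0, 0, 0],
    [0, 0, 0],
    [0, 0, 0],
  ],
  rot=[
    [0, 0, 0],
    [0, 0, 0],
    [0, 0, 0],
  ],
)

```text
clock: 3.28
eef_pos: [495.9, -131.1, 270.5]
tcp_rot: [3.14, 0.0, 1.569]
contact_force: [-0.3, 0.6, -0.9]
opening: 0.698
grasp_force: 0.0
```

Run:
```python
from h import *
f=wgrab("w2")
p=wproj(f,[[497,-132.5,83],[496,-132,183],[497,-132.5,131]]);print(p)
x,y=p[2].astype(int); im=f["color"][max(0,y-75):y+75,x-90:x+90];print(max(0,y-75),x-90)
cv2.imwrite("pics/w2c.png",cv2.resize(im[:,:,::-1],None,fx=3.5,fy=3.5,interpolation=cv2.INTER_CUBIC))
```

```text
[[255.15019378 165.22780702]
 [254.29381713 194.91187181]
 [255.29412627 177.29623164]]
102 165
```

View pics/w2c.png

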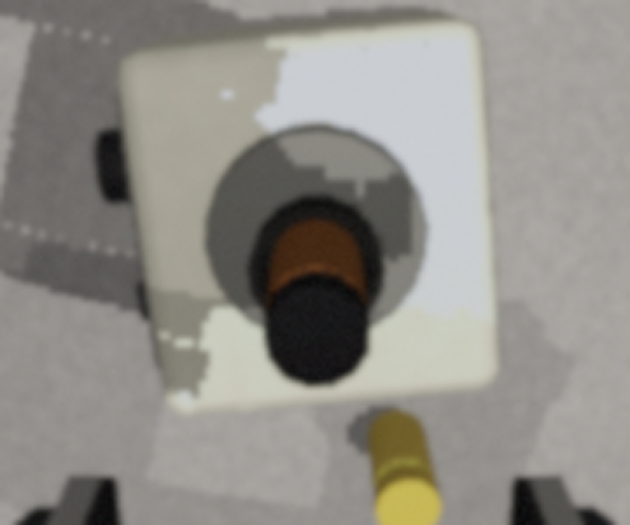

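Run:
```python
from h import *
f=dict(np.load("w2.npz"))
k=lambda x,y:(x/3.5+165-.36,y/3.5+102-.36)
for n,p,z in(("cap",k(317,331.5),183),("capl",k(266,333),183),("capr",k(368,333),183),("capbot",k(316,383),183),("collar",k(317,230),95),("rim",k(316,262),131),("rimtop",k(316,196),131),("riml",k(249,262),131),("rimr",k(383,262),131)): print(n,wonz(f,[p],z).round(1))
plan([497,-132.5,220]);plan([497,-132.5,146])
```

```text
cap [[ 496.8 -133.3  183. ]]
capl [[ 484.7 -133.6  183. ]]
capr [[ 508.8 -133.7  183. ]]
capbot [[ 496.5 -146.5  183. ]]
collar [[ 497.  -131.8   95. ]]
rim [[ 496.6 -131.7  131. ]]
rimtop [[ 496.7 -112.6  131. ]]
riml [[ 477.7 -131.6  131. ]]
rimr [[ 515.6 -131.7  131. ]]
dp [-0.045, 0.021, 1.258] rot [0.02, 0.0, -0.01]
dp [-0.044, 0.018, 3.108] rot [0.02, 0.0, -0.01]
```

Request:
play_rows(
  dp=[
    [-0.04, 0.02, 0.8],
    [-0.04, 0.02, 1.6],
    [-0.04, 0.02, 2.4],
    [-0.04, 0.02, 3.0],
    [-0.04, 0.02, 3.1],
  ],
  rot=[
    [0.02, 0, 0],
    [0.02, 0, 0],
    [0.02, 0, 0],
    [0.02, 0, 0],
    [0.02, 0, 0],
  ],
)

```text
clock: 3.75
eef_pos: [494.8, -131.3, 142.3]
tcp_rot: [-3.135, -0.001, 1.571]
contact_force: [-1.5, -0.1, 0.3]
opening: 0.699
grasp_force: 0.0
```

Request:
play_rows(
  dp=[
    [0, 0, 0],
    [0, 0, 0],
    [0, 0, 0],
    [0, 0, 0],
    [0, 0, 0],
  ],
  rot=[
    [0, 0, 0],
    [0, 0, 0],
    [0, 0, 0],
    [0, 0, 0],
    [0, 0, 0],
  ],
  fingers=0,
  grip_force=30,
)

```text
clock: 4.17
eef_pos: [498.6, -133.4, 147.5]
tcp_rot: [3.14, 0.001, 1.569]
contact_force: [1.0, 1.3, 2.1]
opening: 0.295
grasp_force: 29.7
```

Request:
play_rows(
  dp=[
    [0, 0, 0],
    [0, 0, 0],
    [0, 0, 0],
    [0, 0, 0],
    [0, 0, 0],
  ],
  rot=[
    [0, 0, 0],
    [0, 0, 0],
    [0, 0, 0],
    [0, 0, 0],
    [0, 0, 0],
  ],
)

```text
clock: 4.58
eef_pos: [498.1, -133.6, 146.3]
tcp_rot: [3.141, 0.001, 1.569]
contact_force: [1.9, 0.7, 1.9]
opening: 0.296
grasp_force: 29.7
```

Request:
play_rows(
  dp=[
    [0, 0, -0.2],
    [0, 0, -0.5],
    [0, 0, -1.0],
    [0, 0, -1.7],
    [0, 0, -2.3],
  ],
  rot=[
    [0, 0, 0],
    [0, 0, 0],
    [0, 0, 0],
    [0, 0, 0],
    [0, 0, 0],
  ],
)

```text
clock: 5.0
eef_pos: [496.8, -133.3, 239.2]
tcp_rot: [-3.139, 0.0, 1.569]
contact_force: [0.5, -0.6, -0.1]
opening: 0.295
grasp_force: 29.5
```

```bash
python3 -c "
from h import *
plan([508.6,213.5,180],n=2)"
```

```text
dp [4.335, 0.141, 0.738] rot [-0.01, 0.0, -0.01]
dp [4.335, 0.144, 0.739] rot [-0.01, 0.0, -0.01]
```

Request:
play_rows(
  dp=[
    [0.8, 0.14, 0],
    [1.7, 0.14, 0],
    [2.6, 0.14, 0],
    [3.5, 0.14, 0],
    [4.33, 0.14, 0],
  ],
  rot=[
    [0, 0, 0],
    [0, 0, 0],
    [0, 0, 0],
    [0, 0, 0],
    [0, 0, 0],
  ],
)

```text
clock: 5.42
eef_pos: [502.7, 41.3, 238.1]
tcp_rot: [-3.14, 0.001, 1.569]
contact_force: [0.8, -0.2, -0.9]
opening: 0.287
grasp_force: 29.6
```

Request:
play_rows(
  dp=[
    [0.9, 0.14, 0.3],
    [1.8, 0.14, 0.6],
    [2.7, 0.14, 0.9],
    [3.6, 0.14, 1.2],
    [4.33, 0.14, 1.48],
  ],
  rot=[
    [0, 0, 0],
    [0, 0, 0],
    [0, 0, 0],
    [0, 0, 0],
    [0, 0, 0],
  ],
)

```text
clock: 5.83
eef_pos: [508.6, 215.0, 178.1]
tcp_rot: [-3.14, 0.001, 1.57]
contact_force: [0.4, -0.2, -0.2]
opening: 0.292
grasp_force: 29.6
```

Request:
play_rows(
  dp=[
    [0, 0, 0],
    [0, 0, 0],
    [0, 0, 0],
    [0, 0, 0],
  ],
  rot=[
    [0, 0, 0],
    [0, 0, 0],
    [0, 0, 0],
    [0, 0, 0],
  ],
)

```text
clock: 6.17
eef_pos: [509.5, 212.0, 179.1]
tcp_rot: [-3.141, 0.001, 1.568]
contact_force: [0.3, -0.6, -0.3]
opening: 0.293
grasp_force: 29.6
```

```bash
python3 -c "
from h import *
plan([508.6,213.5,77])"
```

```text
dp [0.041, -0.022, 2.552] rot [-0.0, 0.01, -0.02]
```

Request:
play_rows(
  dp=[
    [0.03, 0, 0.6],
    [0.03, 0, 1.2],
    [0.03, 0, 1.9],
    [0.03, 0, 2.4],
    [0.03, 0, 2.55],
  ],
  rot=[
    [0, 0, 0],
    [0, 0, 0],
    [0, 0, 0],
    [0, 0, 0],
    [0, 0, 0],
  ],
)

```text
clock: 6.58
eef_pos: [508.0, 212.1, 74.4]
tcp_rot: [-3.138, 0.002, 1.567]
contact_force: [-0.2, 0.2, -1.0]
opening: 0.296
grasp_force: 29.6
```

Request:
play_rows(
  dp=[
    [0, 0, 0],
    [0, 0, 0],
    [0, 0, 0],
  ],
  rot=[
    [0, 0, 0],
    [0, 0, 0],
    [0, 0, 0],
  ],
)

```text
clock: 6.83
eef_pos: [510.6, 214.2, 78.2]
tcp_rot: [3.14, -0.0, 1.568]
contact_force: [0.4, -0.8, -0.4]
opening: 0.297
grasp_force: 29.6
```

Run:
```python
from h import *
from rig import telemetry,optics
for i in range(4):
    f=wgrab("w3"); s=telemetry.sense();print(np.round(s["eef_pos"],2),np.round(s["contact_force"],2))
p=wproj(f,[[508.6,213.5,38]])[0];print(p)
x,y=p.astype(int);y0=max(0,y-75);im=f["color"][y0:y+75,x-80:x+80];print(y0,x-80)
a=cv2.resize(im[:,:,::-1],None,fx=3.5,fy=3.5,interpolation=cv2.INTER_CUBIC)
cv2.imwrite("pics/w3c.png",a)
for n in("scene","top"): g=optics.grab_frame(n);np.savez(n+"3.npz",**g)
```

```text
[510.61 214.31  78.26] [ 0.42 -0.13 -0.94]
[510.47 214.35  78.15] [-0.11  0.13 -1.18]
[510.28 214.37  77.96] [ 0.61  0.38 -0.29]
[510.11 214.35  77.74] [ 0.35  0.22 -1.  ]
[251.65845047 219.09473448]
144 171
```

View pics/w3c.png

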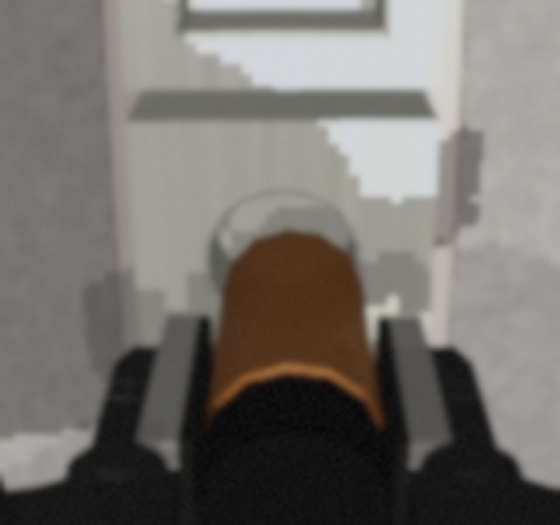

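Run:
```python
from h import *
from rig import telemetry
f=dict(np.load("w3.npz"))
k=lambda x,y:(x/3.5+171-.36,y/3.5+144-.36)
print("hole top",wonz(f,[k(283.5,190),k(211,245),k(356,245)],38).round(1))
print("vial far",wonz(f,[k(292,233)],48.6).round(1))
print("gap edges y",wonz(f,[k(283,91),k(283,119)],38).round(1), "x edges",wonz(f,[k(128,119),k(435,119)],38).round(1))
print("vial l r",wonz(f,[k(225,265),k(358,265)],50).round(1), f["C"][:3,3])
print(telemetry.sense()["eef_pos"]);plan([508.6,213.5,67])
```

```text
hole top [[508.7 228.8  38. ]
 [494.7 217.5  38. ]
 [522.5 217.5  38. ]]
vial far [[510.3 224.5  48.6]]
gap edges y [[508.7 248.   38. ]
 [508.7 242.6  38. ]] x edges [[480.  242.8  38. ]
 [536.6 242.6  38. ]]
vial l r [[498.2 218.8  50. ]
 [522.1 218.8  50. ]] [510.61557713 297.56460919 220.31350536]
[509.76502448 214.28411148  77.284375  ]
dp [-0.02, -0.029, 0.257] rot [0.0, 0.0, -0.02]
```

Run:
```python
from h import *
s=dict(np.load("scene3.npz"));t=dict(np.load("top3.npz"))
for nm,f in(("scene",s),("top",t)):
    p=proj(f,[[510,214.4,48.6],[510,214.4,78],[510,211.5,48.6]]);print(nm,p.round(1).tolist())
    g=cv2.cvtColor(f["color"],cv2.COLOR_RGB2HSV)
    x,y=p[0].astype(int)
    k=((g[...,0]<18)&(g[...,1]>110)&(g[...,2]>35)).astype(np.uint8);k2=np.zeros_like(k);k2[y-35:y+20,x-14:x+15]=k[y-35:y+20,x-14:x+15]
    ys,xs=np.nonzero(k2)
    for r in np.unique(ys): print(r,xs[ys==r].min(),xs[ys==r].max(),end="; ")
    print()
w=dict(np.load("w3.npz"));g=cv2.cvtColor(w["color"],cv2.COLOR_RGB2HSV)
k=((g[...,0]<18)&(g[...,1]>110)&(g[...,2]>50));ys,xs=np.nonzero(k)
for r in np.unique(ys):
    if 205<r<275: print(r,xs[ys==r].min(),xs[ys==r].max(),end="; ")
print();th=np.linspace(0,2*np.pi,25)[:-1]
for z,cy in((48.6,214.4),(48.6,211.5)):
    q=wproj(w,np.c_[510.3+13*np.cos(th),cy+13*np.sin(th),0*th+z]);print(z,cy,q[:,1].min().round(1),q[:,0].min().round(1),q[:,0].max().round(1))
```

```text
scene [[317.8, 162.3], [319.4, 152.1], [316.6, 162.7]]
146 314 316; 147 314 317; 148 314 318; 149 315 319; 150 315 319; 151 315 319; 152 315 319; 153 314 318; 154 314 318; 155 314 318; 156 314 319; 157 314 319; 158 314 320; 159 314 323; 160 313 323; 161 313 323; 162 313 322; 163 314 322; 164 314 322; 165 315 321; 
top [[169.6, 225.2], [166.6, 224.4], [170.9, 225.2]]
221 171 171; 222 171 173; 223 173 173; 224 172 173; 225 173 173; 226 170 173; 227 171 173; 228 170 172; 229 169 169; 
211 251 259; 212 247 262; 213 244 264; 214 243 265; 215 242 267; 216 241 268; 217 240 269; 218 239 270; 219 238 270; 220 237 271; 221 237 271; 222 237 271; 223 237 272; 224 236 272; 225 236 273; 226 236 273; 227 235 273; 228 235 273; 229 235 273; 230 235 273; 231 235 273; 232 235 273; 233 235 273; 234 235 273; 235 235 273; 236 235 273; 237 234 274; 238 234 274; 239 234 274; 240 234 274; 241 234 274; 242 233 274; 243 232 275; 244 232 275; 245 232 276; 246 232 276; 247 232 277; 248 232 277; 249 232 277; 250 232 277; 251 232 277; 252 232 278; 253 231 278; 254 231 278; 255 231 278; 256 231 278; 257 231 278; 258 231 278; 259 231 279; 260 231 279; 261 276 279; 262 277 279; 263 277 280; 264 278 280; 265 279 279; 
48.6 214.4 206.0 233.9 274.4
48.6 211.5 210.2 234.0 274.3
```

Request:
play_rows(
  dp=[
    [0.03, -0.03, 0],
    [0.03, -0.03, 0],
    [0.03, -0.03, 0.05],
    [0.03, -0.03, 0.1],
    [0.03, -0.03, 0.15],
  ],
  rot=[
    [0, 0, 0],
    [0, 0, 0],
    [0, 0, 0],
    [0, 0, 0],
    [0, 0, 0],
  ],
)

```text
clock: 7.55
eef_pos: [508.2, 215.3, 70.4]
tcp_rot: [-3.141, 0.001, 1.569]
contact_force: [0.1, -0.1, -1.4]
opening: 0.295
grasp_force: 29.6
```

Request:
play_rows(
  dp=[
    [0, 0, 0],
    [0, 0, 0],
    [0, 0, 0],
    [0, 0, 0],
    [0, 0, 0],
  ],
  rot=[
    [0, 0, 0],
    [0, 0, 0],
    [0, 0, 0],
    [0, 0, 0],
    [0, 0, 0],
  ],
)

```text
clock: 7.97
eef_pos: [508.3, 215.3, 70.7]
tcp_rot: [-3.141, 0.001, 1.569]
contact_force: [-0.1, -0.7, -0.6]
opening: 0.296
grasp_force: 29.6
```

```bash
python3 -c "
from h import *
s=plan([508.6,215.5,65]);print(s['eef_pos'],s['contact_force'])
f=wgrab('w4');g=cv2.cvtColor(f['color'],cv2.COLOR_RGB2HSV)
k=((g[...,0]<18)&(g[...,1]>110)&(g[...,2]>50));ys,xs=np.nonzero(k)
for r in np.unique(ys):
    if 205<r<225: print(r,xs[ys==r].min(),xs[ys==r].max(),end='; ')
x0,y0=180,165;cv2.imwrite('pics/w4c.png',cv2.resize(f['color'][y0:y0+100,x0:x0+140,::-1],None,fx=5,fy=5,interpolation=cv2.INTER_CUBIC))
"
```

```text
dp [0.004, 0.007, 0.143] rot [-0.0, 0.01, -0.02]
[508.30837703 215.3373983   70.71155726] [-0.05685257 -0.68136111 -0.59619725]
211 251 259; 212 247 262; 213 244 264; 214 243 265; 215 242 266; 216 241 268; 217 240 269; 218 239 269; 219 238 270; 220 237 271; 221 237 271; 222 237 272; 223 237 272; 224 236 273;
```

View pics/w4c.png

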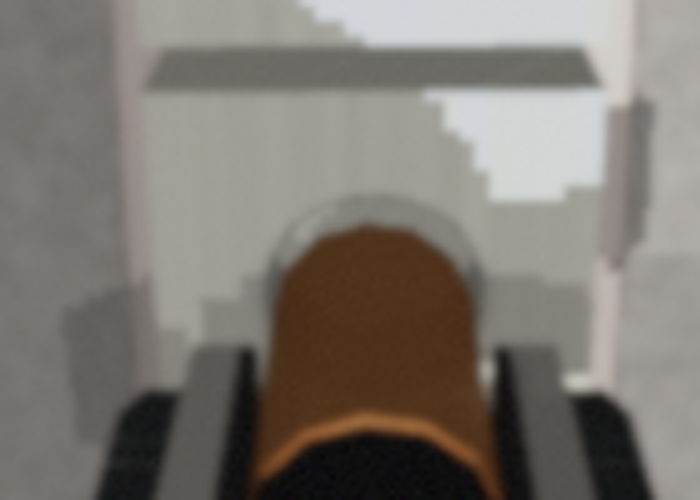

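```bash
python3 -c "
from h import *
f=dict(np.load('w4.npz'))
print(wonz(f,[(254.5,203.2)],38),wonz(f,[(254.5,209.8)],41.4),wonz(f,[(254.5,182.5)],38))
th=np.linspace(0,2*np.pi,73)
for cy in (215.3,214,212.5):
  q=wproj(f,np.c_[508.3+13*np.cos(th),cy+13*np.sin(th),0*th+41.4]); i=q[:,1].argmin();print(cy,q[i],[ (r,q[np.abs(q[:,1]-r).argsort()[:2],0].round(0).tolist()) for r in (212,214,217,220)])
"
```

```text
[[508.50453117 228.87304696  38.        ]] [[508.50391031 225.77380862  41.4       ]] [[508.53037383 242.63395468  38.        ]]
215.3 [254.16530422 206.07261994] [(212, [240.0, 269.0]), (214, [271.0, 237.0]), (217, [236.0, 273.0]), (220, [274.0, 234.0])]
214 [254.17005845 207.99581935] [(212, [267.0, 241.0]), (214, [240.0, 269.0]), (217, [272.0, 236.0]), (220, [273.0, 235.0])]
212.5 [254.17552504 210.20205119] [(212, [245.0, 263.0]), (214, [242.0, 266.0]), (217, [238.0, 270.0]), (220, [236.0, 272.0])]
```

Request:
play_rows(
  dp=[
    [0.035, 0.005, 0],
    [0.035, 0.005, 0.03],
    [0.035, 0.005, 0.08],
    [0.035, 0.005, 0.13],
    [0.035, 0.005, 0.18],
  ],
  rot=[
    [0, 0, 0],
    [0, 0, 0],
    [0, 0, 0],
    [0, 0, 0],
    [0, 0, 0],
  ],
)

```text
clock: 8.43
eef_pos: [508.3, 216.7, 63.2]
tcp_rot: [-3.141, 0.001, 1.569]
contact_force: [0.3, 0.4, -1.3]
opening: 0.294
grasp_force: 29.6
```

Request:
play_rows(
  dp=[
    [0, 0, 0],
    [0, 0, 0],
    [0, 0, 0],
  ],
  rot=[
    [0, 0, 0],
    [0, 0, 0],
    [0, 0, 0],
  ],
)

```text
clock: 8.68
eef_pos: [508.4, 216.7, 63.4]
tcp_rot: [-3.141, 0.001, 1.569]
contact_force: [0.1, -0.5, -0.3]
opening: 0.296
grasp_force: 29.6
```

Request:
play_rows(
  dp=[
    [0, 0, 0.06],
    [0, 0, 0.12],
    [0, 0, 0.18],
    [0, 0, 0.24],
    [0, 0, 0.24],
  ],
  rot=[
    [0, 0, 0],
    [0, 0, 0],
    [0, 0, 0],
    [0, 0, 0],
    [0, 0, 0],
  ],
)

```text
clock: 9.1
eef_pos: [508.1, 216.6, 53.2]
tcp_rot: [-3.14, 0.001, 1.569]
contact_force: [0.3, 0.4, -0.7]
opening: 0.294
grasp_force: 29.6
```

Request:
play_rows(
  dp=[
    [-0.01, 0, 0.04],
    [-0.02, 0, 0.08],
    [-0.03, 0, 0.12],
    [-0.03, 0, 0.15],
    [-0.03, 0, 0.15],
  ],
  rot=[
    [0, 0, 0],
    [0, 0, 0],
    [0, 0, 0],
    [0, 0, 0],
    [0, 0, 0],
  ],
)

```text
clock: 9.52
eef_pos: [508.3, 215.4, 47.6]
tcp_rot: [-3.141, 0.001, 1.569]
contact_force: [0.5, 0.2, -0.6]
opening: 0.294
grasp_force: 29.6
```

Request:
play_rows(
  dp=[
    [0, 0, 0],
    [0, 0, 0],
    [0, 0, 0],
    [0, 0, 0],
    [0, 0, 0],
  ],
  rot=[
    [0, 0, 0],
    [0, 0, 0],
    [0, 0, 0],
    [0, 0, 0],
    [0, 0, 0],
  ],
  fingers=0.7,
)

```text
clock: 9.93
eef_pos: [508.5, 215.6, 48.0]
tcp_rot: [-3.141, 0.001, 1.569]
contact_force: [-0.2, 0.6, -0.3]
opening: 0.698
grasp_force: 0.0
```

Request:
play_rows(
  dp=[
    [0, 0, -0.2],
    [0, 0, -0.6],
    [0, 0, -1.2],
    [0, 0, -2.0],
    [0, 0, -2.8],
  ],
  rot=[
    [0, 0, 0],
    [0, 0, 0],
    [0, 0, 0],
    [0, 0, 0],
    [0, 0, 0],
  ],
)

```text
clock: 10.35
eef_pos: [507.9, 215.3, 161.2]
tcp_rot: [-3.14, 0.001, 1.569]
contact_force: [0.6, 1.6, -0.8]
opening: 0.697
grasp_force: 0.0
```

Request:
play_rows(
  dp=[
    [0, 0, 0],
    [0, 0, 0],
    [0, 0, 0],
  ],
  rot=[
    [0, 0, 0],
    [0, 0, 0],
    [0, 0, 0],
  ],
)

```text
clock: 10.6
eef_pos: [508.2, 215.5, 159.9]
tcp_rot: [-3.141, 0.001, 1.569]
contact_force: [-0.3, 0.0, -1.2]
opening: 0.7
grasp_force: 0.0
```

```bash
python3 -c "
from h import *
f=wgrab('w5')
p=wproj(f,[[508.6,214,38],[508.6,214,82],[508.6,150,96]]);print(p)
x,y=p.mean(0).astype(int)
y0,x0=max(0,y-85),x-70;print(x0,y0)
cv2.imwrite('pics/w5c.png',cv2.resize(f['color'][y0:y0+150,x0:x0+140,::-1],None,fx=4,fy=4,interpolation=cv2.INTER_CUBIC))
"
```

```text
[[254.87704547 182.72379519]
 [254.85873799 199.67478119]
 [254.9529279  276.23978576]]
184 134
```

View pics/w5c.png

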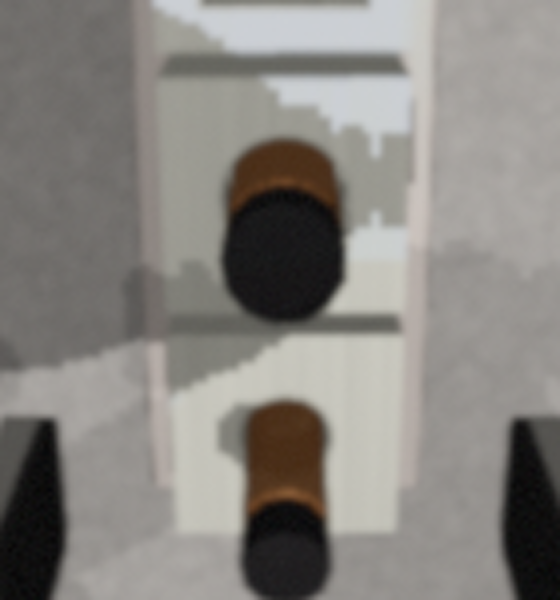

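The wide vial stands in the middle round pocket (crop cap centre ≈ (283,258)). The slim vial is at crop (286,550).

```bash
python3 -c "
from h import *
f=dict(np.load('w5.npz'));k=lambda x,y:(x/4+184-.375,y/4+134-.375)
th=np.linspace(0,2*np.pi,73)
for z in (82,88):
  q=wproj(f,np.c_[508.6+13*np.cos(th),214+13*np.sin(th),0*th+z]);print(z,q.min(0),q.max(0))
print('meas cap L,R,bottom',k(224,255),k(343,255),k(283,322))
print('wide at mouth',wonz(f,[k(283,139)],38),'slim at mouth far',wonz(f,[k(286,399)],38),wonz(f,[k(247,440),k(327,440)],38))
print('slim cap bottom',wonz(f,[k(286,602)],96),wonz(f,[k(243,555),k(329,555)],96))
plan([508.6,150.2,130]);plan([508.6,150.2,47])
"
```

```text
82 [238.49089253 184.0929847 ] [271.22815105 214.65263647]
88 [238.08934224 186.54064191] [271.62364432 217.72768267]
meas cap L,R,bottom (239.625, 197.375) (269.375, 197.375) (254.375, 214.125)
wide at mouth [[508.15896621 227.85974368  38.        ]] slim at mouth far [[508.77383373 160.94252655  38.        ]] [[498.85883759 149.12809681  38.        ]
 [519.1748674  149.09955208  38.        ]]
slim cap bottom [[508.73834231 141.5199865   96.        ]] [[499.75549555 154.0119977   96.        ]
 [517.74135509 153.98931831  96.        ]]
dp [-1.626, 0.024, 0.731] rot [-0.02, 0.01, -0.02]
dp [-1.624, 0.028, 2.806] rot [-0.02, 0.01, -0.02]
```

Request:
play_rows(
  dp=[
    [-0.8, 0.01, 0],
    [-1.58, 0.02, 0],
    [-1.58, 0.02, 0.1],
    [-1.58, 0.02, 0.5],
    [-1.58, 0.02, 1.0],
  ],
  rot=[
    [0, 0, 0],
    [0, 0, 0],
    [0, 0, 0],
    [0, 0, 0],
    [0, 0, 0],
  ],
)

```text
clock: 11.07
eef_pos: [509.5, 152.0, 119.4]
tcp_rot: [3.141, 0.0, 1.568]
contact_force: [-0.3, 0.3, -0.2]
opening: 0.702
grasp_force: 0.0
```

Request:
play_rows(
  dp=[
    [0, 0, 0.4],
    [0, 0, 0.9],
    [0, 0, 1.4],
    [0, 0, 1.7],
    [0, 0, 1.8],
  ],
  rot=[
    [0, 0, 0],
    [0, 0, 0],
    [0, 0, 0],
    [0, 0, 0],
    [0, 0, 0],
  ],
)

```text
clock: 11.48
eef_pos: [507.1, 151.8, 45.1]
tcp_rot: [-3.136, 0.002, 1.569]
contact_force: [-0.4, -0.4, -0.1]
opening: 0.701
grasp_force: 0.0
```

Request:
play_rows(
  dp=[
    [0, 0, 0],
    [0, 0, 0],
    [0, 0, 0],
    [0, 0, 0],
  ],
  rot=[
    [0, 0, 0],
    [0, 0, 0],
    [0, 0, 0],
    [0, 0, 0],
  ],
)

```text
clock: 11.82
eef_pos: [509.9, 152.6, 48.9]
tcp_rot: [3.14, 0.0, 1.569]
contact_force: [-0.1, -0.0, 0.2]
opening: 0.699
grasp_force: 0.0
```

Request:
play_rows(
  dp=[
    [0, 0, 0],
    [0, 0, 0],
    [0, 0, 0],
    [0, 0, 0],
    [0, 0, 0],
  ],
  rot=[
    [0, 0, 0],
    [0, 0, 0],
    [0, 0, 0],
    [0, 0, 0],
    [0, 0, 0],
  ],
  fingers=0,
  grip_force=60,
)

```text
clock: 12.23
eef_pos: [509.4, 152.4, 48.3]
tcp_rot: [3.141, 0.0, 1.569]
contact_force: [-1.2, 0.1, 5.7]
opening: 0.222
grasp_force: 58.4
```

Request:
play_rows(
  dp=[
    [0, 0, 0],
    [0, 0, 0],
    [0, 0, 0],
    [0, 0, 0],
    [0, 0, 0],
  ],
  rot=[
    [0, 0, 0],
    [0, 0, 0],
    [0, 0, 0],
    [0, 0, 0],
    [0, 0, 0],
  ],
)

```text
clock: 12.65
eef_pos: [509.4, 152.4, 48.3]
tcp_rot: [-3.142, 0.0, 1.569]
contact_force: [-2.5, 0.1, 6.1]
opening: 0.22
grasp_force: 58.4
```

Request:
play_rows(
  dp=[
    [0, 0, -0.2],
    [0, 0, -0.6],
    [0, 0, -1.2],
    [0, 0, -2.0],
    [0, 0, -2.8],
  ],
  rot=[
    [0, 0, 0],
    [0, 0, 0],
    [0, 0, 0],
    [0, 0, 0],
    [0, 0, 0],
  ],
)

```text
clock: 13.07
eef_pos: [508.4, 152.1, 160.9]
tcp_rot: [-3.139, 0.001, 1.569]
contact_force: [0.2, -0.3, 0.2]
opening: 0.214
grasp_force: 58.5
```

Request:
play_rows(
  dp=[
    [-0.6, 0, -0.6],
    [-1.4, 0, -1.2],
    [-2.2, -0.1, -1.4],
    [-3.0, -0.1, -1.4],
    [-3.5, -0.15, -1.4],
  ],
  rot=[
    [0, 0, 0],
    [0, 0, 0],
    [0, 0, 0],
    [0, 0, 0],
    [0, 0, 0],
  ],
)

```text
clock: 13.48
eef_pos: [503.1, 10.1, 217.4]
tcp_rot: [3.14, 0.001, 1.569]
contact_force: [0.1, 0.8, -0.3]
opening: 0.217
grasp_force: 58.5
```

```bash
python3 -c "
from h import *
plan([497,-130.5,195])"
```

```text
dp [-3.515, -0.147, 0.565] rot [0.02, 0.01, -0.02]
```

Request:
play_rows(
  dp=[
    [-0.8, -0.05, 0],
    [-1.7, -0.1, 0],
    [-2.6, -0.15, 0.2],
    [-3.2, -0.15, 0.4],
    [-3.52, -0.15, 0.57],
  ],
  rot=[
    [0, 0, 0],
    [0, 0, 0],
    [0, 0, 0],
    [0, 0, 0],
    [0, 0, 0],
  ],
)

```text
clock: 13.9
eef_pos: [496.3, -130.9, 193.3]
tcp_rot: [-3.141, 0.001, 1.567]
contact_force: [-0.1, 0.4, -1.0]
opening: 0.221
grasp_force: 58.5
```

Request:
play_rows(
  dp=[
    [0, 0, 0],
    [0, 0, 0],
    [0, 0, 0],
    [0, 0, 0],
    [0, 0, 0],
  ],
  rot=[
    [0, 0, 0],
    [0, 0, 0],
    [0, 0, 0],
    [0, 0, 0],
    [0, 0, 0],
  ],
)

```text
clock: 14.32
eef_pos: [497.0, -127.3, 193.6]
tcp_rot: [-3.142, 0.001, 1.57]
contact_force: [-1.1, -0.2, -0.7]
opening: 0.223
grasp_force: 58.5
```

```bash
python3 -c "
from h import *
s=plan([497,-130.5,170]);print(s['eef_pos'],s['contact_force'])
f=wgrab('w6');zb=s['eef_pos'][2]-32.3
g=cv2.cvtColor(f['color'],cv2.COLOR_RGB2HSV)
k=((g[...,0]<18)&(g[...,1]>110)&(g[...,2]>50));ys,xs=np.nonzero(k)
for r in np.unique(ys):
    if 195<r<240: print(r,xs[ys==r].min(),xs[ys==r].max(),end='; ')
th=np.linspace(0,2*np.pi,73);print()
for dy in (0,-1.5,-3):
  c=np.array(s['eef_pos']);q=wproj(f,np.c_[c[0]+10*np.cos(th),c[1]+dy+10*np.sin(th),0*th+zb]);print(dy,q.min(0).round(1),q.max(0).round(1))
q=wproj(f,[[497,-131.7,131]])[0].astype(int);y0,x0=q[1]-60,q[0]-70;print('crop',x0,y0,wproj(f,[[497,-131.7,131]]))
cv2.imwrite('pics/w6c.png',cv2.resize(f['color'][y0:y0+120,x0:x0+140,::-1],None,fx=4,fy=4,interpolation=cv2.INTER_CUBIC))
"
```

```text
dp [-0.079, 0.001, 0.59] rot [-0.0, 0.01, -0.0]
[ 496.97372361 -127.33392015  193.6150792 ] [-1.14981732 -0.164685   -0.68346088]
214 253 257; 215 248 260; 216 246 262; 217 245 264; 218 244 265; 219 243 266; 220 242 266; 221 241 267; 222 241 268; 223 241 268; 224 241 268; 225 240 268; 226 240 268; 227 240 269; 228 239 269; 229 239 269; 230 239 269; 231 240 268; 232 240 268; 233 240 268; 234 240 268; 235 240 268; 236 240 268; 237 239 268; 238 239 268; 239 238 511; 
0 [238.8 208.6] [269.6 236.3]
-1.5 [238.9 210.8] [269.6 238.3]
-3 [238.9 212.9] [269.5 240.3]
crop 184 150 [[254.34322101 210.61200205]]
```

View pics/w6c.png

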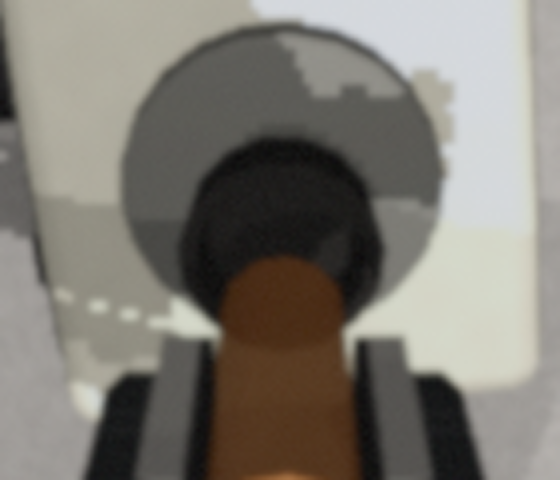

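```bash
python3 -c "
from h import *
f=dict(np.load('w6.npz'));k=lambda x,y:(x/4+184-.375,y/4+150-.375)
print('rim apex',wonz(f,[k(282,138)],131),'rim l/r',wonz(f,[k(180,250),k(382,250)],131),'collar apex/lr',wonz(f,[k(283,23),k(122,180),k(443,180)],95))
from rig import telemetry;print(telemetry.sense()['eef_pos'])
"
```

```text
rim apex [[ 496.85490783 -110.84383368  131.        ]] rim l/r [[ 477.64567277 -132.98651927  131.        ]
 [ 515.63871699 -132.97919204  131.        ]] collar apex/lr [[ 496.98625322  -97.52334029   95.        ]
 [ 462.02127911 -132.14322523   95.        ]
 [ 531.67592316 -132.14312211   95.        ]]
[ 496.97754156 -127.47098003  193.62281505]
```

Request:
play_rows(
  dp=[
    [-0.02, 0, 0.2],
    [-0.02, 0, 0.45],
    [-0.02, 0, 0.7],
    [-0.02, 0, 0.85],
    [-0.02, 0, 0.95],
  ],
  rot=[
    [0, 0, 0],
    [0, 0, 0],
    [0, 0, 0],
    [0, 0, 0],
    [0, 0, 0],
  ],
)

```text
clock: 14.78
eef_pos: [495.9, -129.0, 153.6]
tcp_rot: [-3.139, 0.0, 1.569]
contact_force: [0.1, 0.1, -0.8]
opening: 0.217
grasp_force: 58.5
```

Request:
play_rows(
  dp=[
    [0, 0, 0],
    [0, 0, 0],
    [0, 0, 0],
    [0, 0, 0],
    [0, 0, 0],
  ],
  rot=[
    [0, 0, 0],
    [0, 0, 0],
    [0, 0, 0],
    [0, 0, 0],
    [0, 0, 0],
  ],
)

```text
clock: 15.2
eef_pos: [496.9, -129.3, 155.7]
tcp_rot: [3.141, 0.001, 1.569]
contact_force: [0.7, 0.7, 0.2]
opening: 0.217
grasp_force: 58.5
```

Request:
play_rows(
  dp=[
    [0, 0, 0.05],
    [0, 0, 0.1],
    [0, 0, 0.15],
    [0, 0, 0.2],
    [0, 0, 0.2],
  ],
  rot=[
    [0, 0, 0],
    [0, 0, 0],
    [0, 0, 0],
    [0, 0, 0],
    [0, 0, 0],
  ],
  grip_force=80,
)

```text
clock: 15.62
eef_pos: [496.7, -129.2, 147.1]
tcp_rot: [-3.141, 0.001, 1.569]
contact_force: [-0.6, 0.7, 3.1]
opening: 0.213
grasp_force: 78.1
```

Request:
play_rows(
  dp=[
    [0, 0, 0],
    [0, 0, 0],
    [0, 0, 0],
  ],
  rot=[
    [0, 0, 0],
    [0, 0, 0],
    [0, 0, 0],
  ],
)

```text
clock: 15.87
eef_pos: [496.7, -129.2, 147.4]
tcp_rot: [-3.141, 0.001, 1.569]
contact_force: [-0.4, 0.2, 3.0]
opening: 0.212
grasp_force: 78.1
```

Request:
play_rows(
  dp=[
    [0, 0, 0.04],
    [0, 0, 0.08],
    [0, 0, 0.12],
    [0, 0, 0.15],
    [0, 0, 0.15],
  ],
  rot=[
    [0, 0, 0],
    [0, 0, 0],
    [0, 0, 0],
    [0, 0, 0],
    [0, 0, 0],
  ],
)

```text
clock: 16.28
eef_pos: [496.8, -129.2, 141.2]
tcp_rot: [-3.141, 0.001, 1.569]
contact_force: [-1.0, 0.6, 6.8]
opening: 0.211
grasp_force: 78.3
```

Request:
play_rows(
  dp=[
    [0, 0, 0],
    [0, 0, 0],
    [0, 0, 0],
  ],
  rot=[
    [0, 0, 0],
    [0, 0, 0],
    [0, 0, 0],
  ],
)

```text
clock: 16.53
eef_pos: [496.8, -129.2, 141.3]
tcp_rot: [-3.141, 0.001, 1.569]
contact_force: [-2.0, 1.4, 6.6]
opening: 0.214
grasp_force: 78.3
```

Request:
play_rows(
  dp=[
    [0, 0, 0.03],
    [0, 0, 0.06],
    [0, 0, 0.09],
    [0, 0, 0.1],
    [0, 0, 0.1],
  ],
  rot=[
    [0, 0, 0],
    [0, 0, 0],
    [0, 0, 0],
    [0, 0, 0],
    [0, 0, 0],
  ],
)

```text
clock: 16.95
eef_pos: [496.8, -129.2, 137.4]
tcp_rot: [-3.141, 0.001, 1.569]
contact_force: [-2.5, 0.0, 7.9]
opening: 0.217
grasp_force: 78.6
```

Request:
play_rows(
  dp=[
    [0, 0, 0.01],
    [0, 0, 0.02],
    [0, 0, 0.02],
    [0, 0, 0.02],
  ],
  rot=[
    [0, 0, 0],
    [0, 0, 0],
    [0, 0, 0],
    [0, 0, 0],
  ],
)

```text
clock: 17.28
eef_pos: [496.8, -129.3, 137.2]
tcp_rot: [-3.142, 0.001, 1.569]
contact_force: [-2.6, 1.6, 14.3]
opening: 0.216
grasp_force: 79.7
```

Request:
play_rows(
  dp=[
    [0, 0, 0],
    [0, 0, 0],
    [0, 0, 0],
    [0, 0, 0],
    [0, 0, 0],
  ],
  rot=[
    [0, 0, 0],
    [0, 0, 0],
    [0, 0, 0],
    [0, 0, 0],
    [0, 0, 0],
  ],
)

```text
clock: 17.7
eef_pos: [496.9, -129.3, 137.2]
tcp_rot: [-3.142, 0.001, 1.569]
contact_force: [-4.0, 1.2, 14.5]
opening: 0.215
grasp_force: 79.7
```

```bash
python3 -c "
from h import *
from rig import telemetry,optics
t=optics.grab_frame('top');t0=dict(np.load('top0.npz'))
d=cv2.absdiff(t['color'],t0['color']).max(2)>45
n,l,st,c=cv2.connectedComponentsWithStats(d.astype(np.uint8))
print([(st[i].tolist()) for i in range(1,n) if st[i,4]>12]); print(proj(t0,[[508.6,214,82]]))
s=telemetry.sense();print(s['contact_force'],s['grasp_force'],s['eef_pos'],s['clock'])
"
```

```text
[[322, 166, 23, 58, 498], [348, 181, 126, 203, 5767], [393, 198, 8, 8, 24], [367, 203, 22, 20, 273], [329, 217, 5, 8, 20], [341, 218, 8, 22, 104], [160, 220, 17, 14, 146], [191, 220, 14, 12, 112], [303, 226, 40, 32, 504], [357, 231, 8, 20, 64], [341, 255, 15, 6, 47], [466, 255, 18, 58, 365], [272, 260, 67, 124, 3843], [332, 368, 16, 16, 103], [480, 374, 11, 7, 34]]
[[166.39706196 224.96703979]]
[-3.45558532  0.18325542 14.76738579] 79.72447514533997 [ 496.8493855  -129.26840869  137.23040231] 17.75
```

```bash
python3 -c "
from rig import r
print(r.sign_off())"
```

```text
the job is handed in; nothing more can be done
None
```

I've handed the job in, but the rig gave no pass/fail result: the wide vial is released in its round pocket, and the slim vial is gripped (about 80 N) and holding the mixer head on its stop at about 15 N.

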